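Gauge a cable lug's barrel with a pin gauge

TASK

Check the bore of the copper cable lug that is clamped on the tilted angle plate: take the thickest of the three pin gauges out of the gauge stand and push its pin into the barrel of the lug until the collar sits on the mouth, without forcing it. Then draw it out and put it back upright and fully home in its hole in the stand. Leave the other two gauges, the micrometer and the carton where they are and do not shift the tilted table.

Things in the scene. Friction and masses are not known exactly. Their poses are not given: they have to be found in the camera images.
- lug_mouth (a point): Copper cable lug, clamped on the tilted table, barrel leaning 24 to 32 degrees from vertical towards the front of the angle plate. Point: centre of the barrel's mouth; z out of the mouth along the bore, x up the table's slope. Barrel 14 mm outside, bore 9.2 mm, 35 mm deep; last 5 mm flare to 17 mm outside, 12 mm inside. Clamp jaws begin 49 mm below the mouth.
- tilt_table: Steel tilting table, 96 x 74 mm, with the dark screw clamp and the lug fixed on it; origin on its hinge line, x up its slope, z out of its face. The lug's mouth is at x = 42, z = 99 mm. Locked: do not shift it.
- angle_plate: Grey base of the angle plate, 120 x 104 x 14 mm, fixed on the bench; origin at the centre of its underside, front (the side the lug leans to) at -x. It carries the steel tilting table (96 x 74 mm) with the clamp and lug; the lug's mouth, about 0.11 m up, is its highest point or nearly so.
- gauge_stand: Aluminium gauge stand, fixed on the bench, a 56 x 144 x 40 mm block on a 72 x 160 x 6 mm foot; origin at the centre of its underside, z up, the row of three holes along its y axis. A crimping press with a curved guard stands to the right of the work (world y below about -0.23 m, x above 0.38 m, taller than the arm's path): come round it from the start.
- stand_hole0 (a point): Mouth centre of a hole in the top of the gauge stand, 40 mm above the bench, at y = -46 mm in the stand's frame. Upright round hole 10 mm wide, 34 mm deep, slightly chamfered. Any of the three gauges may stand in it at the start.
- stand_hole1 (a point): Mouth centre of a hole in the top of the gauge stand, 40 mm above the bench, at y = 0 mm in the stand's frame. Upright round hole 10 mm wide, 34 mm deep, slightly chamfered. Any of the three gauges may stand in it at the start.
- stand_hole2 (a point): Mouth centre of a hole in the top of the gauge stand, 40 mm above the bench, at y = 46 mm in the stand's frame. Upright round hole 10 mm wide, 34 mm deep, slightly chamfered. Any of the three gauges may stand in it at the start.
- gauge_large: Loose steel pin gauge, the thickest of the three, the one to use; stands upright in a hole of the stand. Origin: centre of the underside of its collar; z up the handle. Round: handle 17.5 mm, pin 8 mm in diameter. Collar 20 mm across, z = 0 to 4 mm; handle z = 4 to 52 mm; pin down to z = -30 mm, its last 5 mm tapered.
- gauge_mid: Loose steel pin gauge, the middle one, not to be used; stands upright in a hole of the stand. Origin: centre of the underside of its collar; z up the handle. Round: handle 13 mm, pin 6.5 mm in diameter. Collar 20 mm across, z = 0 to 4 mm; handle z = 4 to 52 mm; pin down to z = -30 mm, its last 5 mm tapered.
- gauge_small: Loose steel pin gauge, the thinnest, not to be used; stands upright in a hole of the stand. Origin: centre of the underside of its collar; z up the handle. Round: handle 9.5 mm, pin 5 mm in diameter. Collar 20 mm across, z = 0 to 4 mm; handle z = 4 to 52 mm; pin down to z = -30 mm, its last 5 mm tapered.
- micrometer: Micrometer lying on its side behind the work, 64 x 124 x 17 mm, origin at the centre of its underside; a bystander.
- carton: Small cardboard carton standing behind the work, 51 x 66 x 45 mm, origin at the centre of its underside; a bystander.
Mind the look-alikes: they are no part of the job. What is shaped like the gauge_large but purple is not meant.

How it is judged:
By the outcome, as a careful person would: the job done as asked, in the order asked, and still so for the second after the job is handed in, with the robot touching nothing.
It also fails if it takes over 56 s, if anything falls off the work surface, if the arm or the gripper's body presses on something with over 40 N, if the wrist force passes 120 N, or if a joint passes its speed limit or range.

ROBOT

A 7-joint arm with a two-finger parallel gripper is mounted at the origin on a cart in front of the work surface, level with it; the furniture and walls round the work are solid. World frame = base frame: x ahead of the robot, y to its left, z up, the work surface at z = 0. Lengths are in mm, angles in rad, forces in N, time in s.
With the tool pointing down it reaches from about 400 to 850 mm from the base axis. Payload 4.5 kg.
Tool frame: the origin (TCP) lies on the mounting face of the last link; the fingertips stand 173 mm ahead of it and the grasp point (between the pads) lies 155 mm ahead of it; z points along the fingers, x is the direction in which the jaws open and shut, and the axes are right-handed (so a half turn about z gives the same grasp; the last joint's range is limited). The gripper opens to 85 mm and grips with 20 to 120 N. Pads are 22 mm wide; open, the fingers measure 114 mm over their backs; the gripper's body (76 mm by 85 mm) begins 54 mm behind the grasp point. The pads swing forward as they close: fully open they stand 13 mm farther back than shut.
Start: joints at [1.226, 0.689, -0.195, 1.565, 0.157, 0.902, -0.215], TCP at [231.152, -580.695, 404.717] pointing down, gripper open.
Joint ranges: [-3.01, 3.01], [-0.46, 2.08], [-1.47, 1.51], [0.13, 2.56], [-1, 4.14], [0.04, 2.09], [-2.66, 2.66]. Speed limits (rad/s): [2.57, 2.57, 3.14, 3.14, 3.14, 3.14, 3.14].

INTERFACE

Orientations are given as a unit quaternion [w, x, y, z].
In Python, from rig import robot gives the robot as it stands. The module is installed in compiled form; this text tells all that it offers.
- The arm moves only by the shell command python3 -m inch 'ROWS' [FORCE]. ROWS is a JSON object of lists of equal length, an entry for each row: "fingers": the finger opening in m, from 0 to 0.0854; "travel": the shift along the tool's x, y, z in m, a list of three; "delta_rot": the turn, a rotation vector about the tool's x, y, z in degrees, a list of three. In form: {"fingers": [fingers, ...], "travel": [[tx, ty, tz], ...], "delta_rot": [[rx, ry, rz], ...]}. A call has 1 to 10 rows; each row is the pose to reach, as a shift and turn from the pose commanded when the call began, along the tool's axes at that moment; what a row does not reach only later rows make up. A row lasts 1/10 s, in which the tool goes at most 50 mm and 8.59 degrees, less where a joint would pass 70% of its speed; a pose out of reach is approached as far as the arm can. A call with a gripper value outside its range is refused whole. The fingers move at their own pace and stop on an object; FORCE is the grip in N (left out, the last holds). Time passes only in rows, so rows that repeat a pose let the fingers close. It gives the time, the measured TCP pose, the force and the opening at its end, in the units of the state.
- robot.read_state(): the state, without advancing time (a new reading comes with each control period).
- robot.camera(name): name is "scene" or "top"; returns the picture (400x640x3 uint8, red, green, blue); there is no depth.
- robot.get_calibration(name): a dict with "camera_matrix" (3x3 intrinsics, pixels), "k1" (the pictures are not rectified: a ray, as slopes to the right and down, at radius r is drawn at 1 + k1 r^2 times it, then the intrinsics apply), "origin" and "attitude" of the camera in the world. Camera axes: x right, y up, looking along -z (the intrinsics and any distortion apply to the point x, -y, -z); pixel columns grow to the right and rows downward; lengths in mm; the calibration is good to about 2 mm. A picture is of the moment at which its call begins. get_calibration takes no time and is no camera call.
- robot.job_done(): hands the job in, once; it reports no verdict.
The state is a dict: "time": time; "q": joint angles; "qd": joint speeds; "effort": joint torques, N m; "tcp_pos": TCP position; "ee_rot": TCP orientation; "force": force on the tool from outside, world axes, zero at the start; "ft_torque": the same for the moment, N m; "width": finger opening in mm.
Only numpy, scipy, OpenCV 4.12 (cv2) and the standard library are available. Lean on these libraries where they do the work, as an engineer would, in place of code of your own. Each camera call takes 0.05 s, during which the arm holds its last target.

## Working session

There is one attempt and no reset: what is moved stays moved. The work goes in short steps, Python scripts to look and compute and a shell command to move; the robot and the scene stay as the last step left them, time stands still between calls to the robot, and variables do not carry over. Pictures are saved under pics/ and viewed, and the job is handed in when it is done.

```bash
mkdir -p pics; ls; cat > shot.py <<'E'
import sys,cv2
from rig import robot
for n in sys.argv[2:]:
    im=robot.camera(n); cv2.imwrite(f'pics/{sys.argv[1]}_{n}.png',im[:,:,::-1])
E
python3 shot.py a scene top; python3 -c "
from rig import robot
print(robot.read_state())
for n in ('scene','top'): print(robot.get_calibration(n))"
```

```text
pics
{'time': 0.1, 'q': array([ 1.22579731,  0.68991876, -0.19448626,  1.56626994,  0.15731818,
        0.90250418, -0.21511987]), 'qd': array([ 1.42616550e-03, -2.31156212e-03,  3.45793129e-04, -2.87079457e-03,
        9.24034571e-05, -5.61990254e-04, -4.18177084e-04]), 'effort': array([-3.69819914e-03, -5.40596581e+01, -1.27169386e+00, -1.58984041e+01,
        9.32897703e-03,  4.41203738e-03, -1.71206000e-05]), 'tcp_pos': array([ 230.97641975, -580.42494672,  403.94353486]), 'ee_rot': array([-4.11401350e-04,  8.27600745e-01, -5.61316556e-01, -7.49318706e-04]), 'force': array([ 0.5008729 ,  0.52812919, -0.3595974 ]), 'ft_torque': array([ 0.02263669, -0.02978831,  0.00564261]), 'width': 85.63906542489299}
{'camera_matrix': array([[380.3340184 ,   0.        , 315.89253378],
       [  0.        , 380.3340184 , 206.1438447 ],
       [  0.        ,   0.        ,   1.        ]]), 'k1': 0.008423168282747948, 'origin': array([ 44.32370094, 554.47741995, 466.57327425]), 'attitude': array([-0.35245186, -0.20849155,  0.48631877,  0.77188277])}
{'camera_matrix': array([[387.51925803,   0.        , 320.61823748],
       [  0.        , 387.51925803, 194.57004946],
       [  0.        ,   0.        ,   1.        ]]), 'k1': -0.06431773469951119, 'origin': array([564.48232551,  50.60405985, 960.17109855]), 'attitude': array([ 0.71613121,  0.02642813, -0.03549748, -0.69656125])}
```

View pics/a_scene.png

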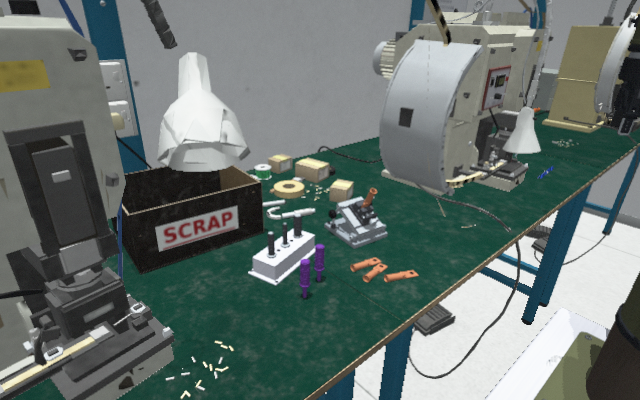

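View pics/a_top.png

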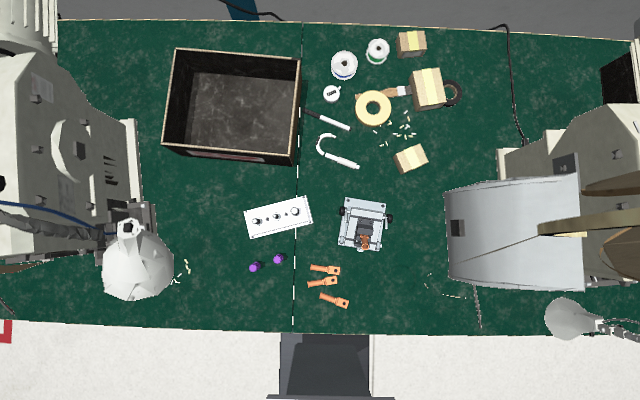

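```bash
cat > h.py <<'E'
import numpy as np,cv2
from rig import robot
from scipy.spatial.transform import Rotation as R
def cal(n):
    c=robot.get_calibration(n); q=c['attitude']
    return c['camera_matrix'],c['k1'],c['origin'],R.from_quat([q[1],q[2],q[3],q[0]])
def ray(n,px):
    K,k1,o,r=cal(n)
    d=cv2.undistortPoints(np.array([[px]],float),K,np.array([k1,0,0,0.]))[0,0]
    v=r.apply([d[0],-d[1],-1]); return o,v/np.linalg.norm(v)
def onz(n,px,z):
    o,v=ray(n,px); return o+v*(z-o[2])/v[2]
def proj(n,P):
    K,k1,o,r=cal(n)
    p=r.inv().apply(np.atleast_2d(P)-o); x=np.c_[p[:,0],-p[:,1],-p[:,2]]
    return cv2.projectPoints(x.reshape(-1,1,3),np.zeros(3),np.zeros(3),K,np.array([k1,0,0,0.]))[0][:,0]
def tri(ps,pt):
    o1,v1=ray('scene',ps);o2,v2=ray('top',pt)
    A=np.c_[v1,-v2]; s=np.linalg.lstsq(A,o2-o1,rcond=None)[0]
    a=o1+s[0]*v1;b=o2+s[1]*v2; return (a+b)/2,np.linalg.norm(a-b)
E
python3 - <<'E'
import cv2
s=cv2.imread('pics/a_scene.png');t=cv2.imread('pics/a_top.png')
cv2.imwrite('pics/a_s1.png',cv2.resize(s[175:305,240:430],None,fx=4,fy=4,interpolation=cv2.INTER_CUBIC))
cv2.imwrite('pics/a_t1.png',cv2.resize(t[185:315,235:415],None,fx=4,fy=4,interpolation=cv2.INTER_CUBIC))
from h import *
print(tri((525,110),(563,318)), onz('top',(450,240),200),onz('top',(447,200),0),onz('top',(478,320),0),onz('top',(445,280),150))
E
```

```text
(array([ 401.36100252, -406.65897266,  279.68963477]), np.float64(29.75839460993357)) [ 548.60235795 -216.0759713   200.        ] [ 644.28176921 -278.50150631    0.        ] [ 348.38357529 -358.57184812    0.        ] [ 464.07844685 -223.40616412  150.        ]
```

View pics/a_s1.png

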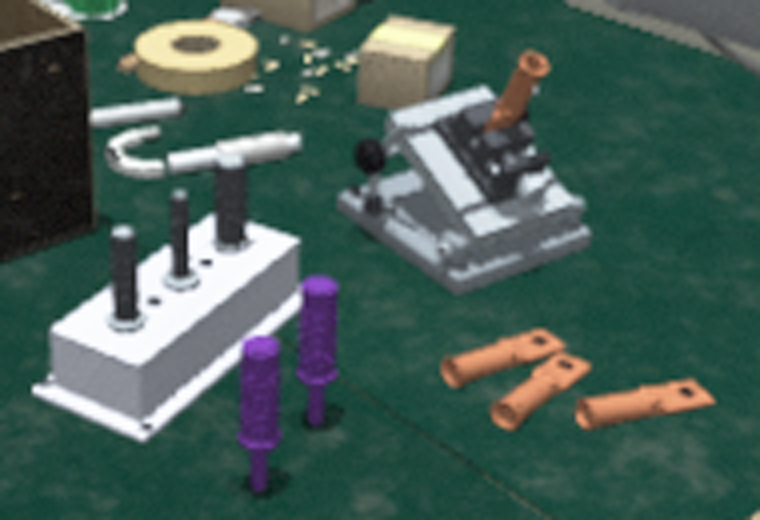

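View pics/a_t1.png

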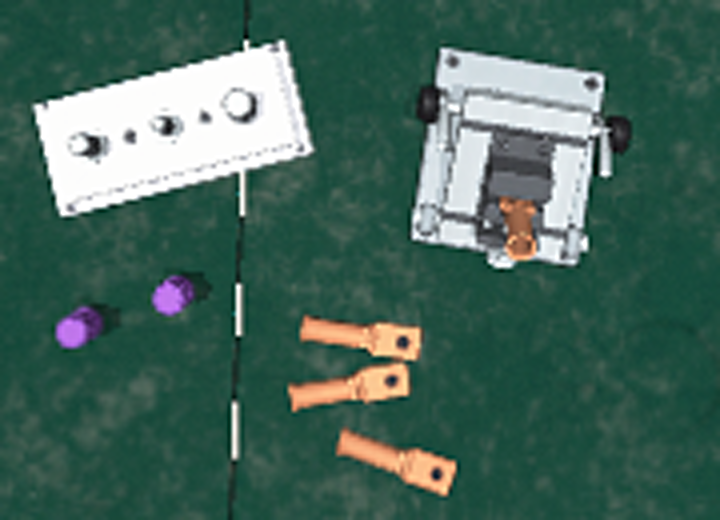

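```bash
python3 - <<'E'
import cv2
s=cv2.imread('pics/a_scene.png');t=cv2.imread('pics/a_top.png')
cv2.imwrite('pics/a_s2.png',cv2.resize(s[180:255,320:395],None,fx=8,fy=8,interpolation=cv2.INTER_CUBIC))
cv2.imwrite('pics/a_t2.png',cv2.resize(t[190:265,332:402],None,fx=8,fy=8,interpolation=cv2.INTER_CUBIC))
cv2.imwrite('pics/a_s3.png',cv2.resize(s[205:285,245:320],None,fx=7,fy=7,interpolation=cv2.INTER_CUBIC))
cv2.imwrite('pics/a_t3.png',cv2.resize(t[190:245,240:320],None,fx=8,fy=8,interpolation=cv2.INTER_CUBIC))
E
```

```text
(no output)
```

View pics/a_s2.png

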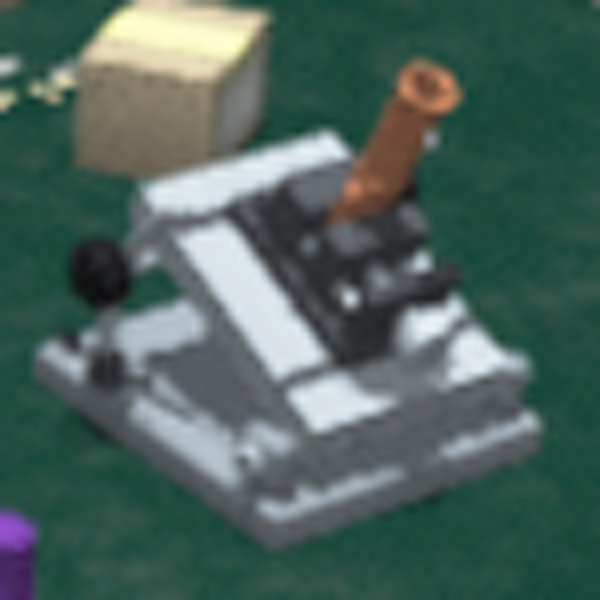

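View pics/a_t2.png

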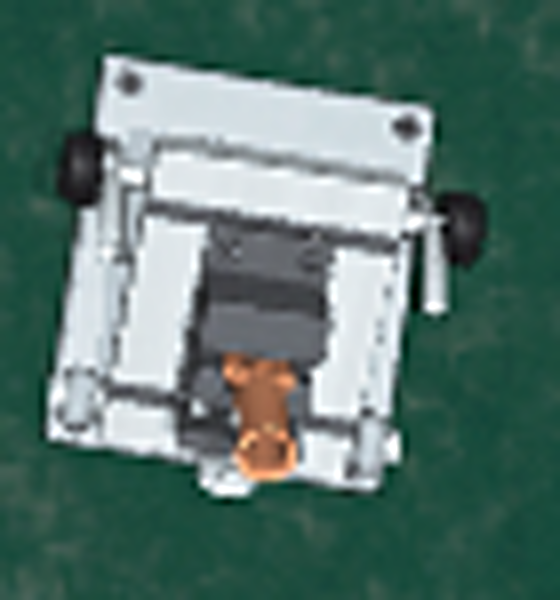

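View pics/a_s3.png

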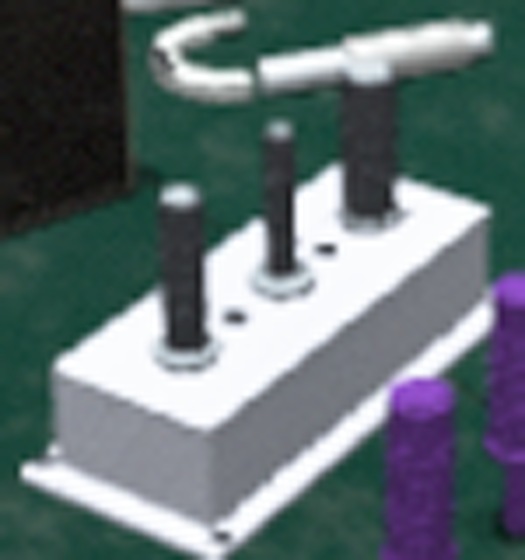

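View pics/a_t3.png

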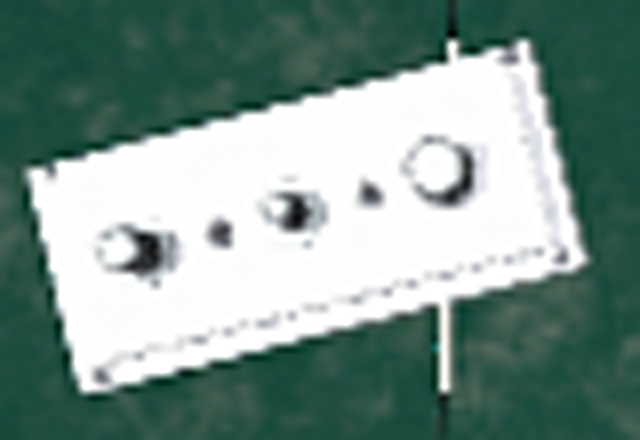

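```bash
cat > m1.py <<'E'
from h import *
np.set_printoptions(precision=1,suppress=True)
z=lambda p,f,ox,oy:((p[0]+.5)/f-.5+ox,(p[1]+.5)/f-.5+oy)
T2=lambda *p:z(p,8,332,190); T3=lambda *p:z(p,8,240,190); S2=lambda *p:z(p,8,320,180); S3=lambda *p:z(p,7,245,205)
c=np.array([onz('top',T3(*p),6) for p in [(28,172),(528,38),(590,262),(85,395)]])
print('foot',c,c.mean(0),np.linalg.norm(np.diff(c[[0,1,2,3,0]],axis=0),axis=1))
e=(c[0]-c[1]+c[3]-c[2]);print('stand yaw of +y',np.degrees(np.arctan2(-e[0],e[1])))
print('large top',tri(S3(372,72),T3(437,167)), onz('top',T3(437,167),92),onz('scene',S3(372,72),92))
print('mid top',tri(S3(180,195),T3(117,247)),'small',tri(S3(280,128),T3(278,209)))
print('scene collar',[onz('scene',S3(*p),44) for p in [(370,213),(282,279),(186,350)]])
for q in [(-46),0,46]: 
  u=e[:2]/np.linalg.norm(e[:2]); print('hole',c.mean(0)[:2]+u*q)
a=np.array([onz('top',T2(*p),14) for p in [(105,55),(435,105),(380,490),(48,438)]])
f=a[0]-a[3]+a[1]-a[2];print('plate',a,a.mean(0),np.linalg.norm(np.diff(a[[0,1,2,3,0]],axis=0),axis=1),'yaw',np.degrees(np.arctan2(f[1],f[0])))
m=tri(S2(430,86),T2(266,453));print('mouth',m)
print('barrel low',tri(S2(365,198),T2(262,388)))
yaw=np.arctan2(f[1],f[0]);
for zz in (14,20,25):
  h=[onz('top',T2(*p),zz) for p in [(105,388),(355,430)]]
  d=(m[0]-np.mean(h,0)); print('hinge?',h,'mouth in plate', d[0]*np.cos(yaw)+d[1]*np.sin(yaw),-d[0]*np.sin(yaw)+d[1]*np.cos(yaw))
d=m[0]-a.mean(0);print('mouth-plate centre', d[0]*np.cos(yaw)+d[1]*np.sin(yaw),-d[0]*np.sin(yaw)+d[1]*np.cos(yaw))
E
python3 m1.py
```

```text
foot [[602.3 229.3   6. ]
 [648.   76.7   6. ]
 [579.6  55.6   6. ]
 [534.6 208.9   6. ]] [591.1 142.6   6. ] [159.3  71.7 159.8  70.7]
stand yaw of +y 16.518441349369287
large top (array([603.4,  98.6,  91.8]), np.float64(0.3213820495910265)) [603.5  98.7  92. ] [603.1  98.7  92. ]
mid top (array([578.7, 187.4,  92.4]), np.float64(0.16848333202726493)) small (array([590.7, 142.9,  93.1]), np.float64(0.65995491936338))
scene collar [array([601.2, 101. ,  44. ]), array([587.9, 145.6,  44. ]), array([575.1, 189.8,  44. ])]
hole [604.2  98.5]
hole [591.1 142.6]
hole [578.  186.7]
plate [[ 644.8  -19.6   14. ]
 [ 632.3 -121.4   14. ]
 [ 514.5 -106.2   14. ]
 [ 527.7   -4.8   14. ]] [579.8 -63.   14. ] [102.6 118.8 102.3 118. ] yaw -7.251273851299014
mouth (array([529.7, -56.2, 131.4]), np.float64(0.2061413598552043))
barrel low (array([547.8, -58.4,  89.7]), np.float64(4.763212716262846))
hinge? [array([543.3, -21.8,  14. ]), array([532.5, -98.3,  14. ])] mouth in plate -8.599148140373618 2.7926529031542264
hinge? [array([543.4, -21.4,  20. ]), array([532.7, -97.4,  20. ])] mouth in plate -8.67800318694193 2.0752300839091813
hinge? [array([543.5, -21. ,  25. ]), array([532.8, -96.6,  25. ])] mouth in plate -8.743715725748839 1.4773777345383363
mouth-plate centre -50.59808463276985 0.42867789473599593
```

```bash
cat > plan.py <<'E'
from h import *
np.set_printoptions(precision=4,suppress=True)
def cur():
    s=robot.read_state(); q=s['ee_rot']; return s['tcp_pos'],R.from_quat([q[1],q[2],q[3],q[0]]),s
def frame(zt,xt):
    zt=np.array(zt,float);zt/=np.linalg.norm(zt);xt=np.array(xt,float);xt-=zt*(xt@zt);xt/=np.linalg.norm(xt)
    return R.from_matrix(np.c_[xt,np.cross(zt,xt),zt])
def rel(P,Rt,off=0.):
    """P target of point 'off' mm ahead of TCP"""
    p,r,s=cur(); tcp=np.array(P,float)-Rt.as_matrix()[:,2]*off
    return r.inv().apply(tcp-p)/1000, np.degrees((r.inv()*Rt).as_rotvec())
YS=np.radians(16.5); STX=[np.cos(YS),np.sin(YS),0]; DOWN=frame([0,0,-1],STX)
E
python3 - <<'E'
from plan import *
p,r,s=cur()
for w in [(200,-420,404),(310,-270,404),(420,-150,404),(500,0,404),(603.7,98.6,370)]:
    print(w,r.inv().apply(np.array(w)-p)/1000)
print(rel((603.7,98.6,370),DOWN))
E
```

```text
(200, -420, 404) [-0.1605 -0.0306  0.0002]
(310, -270, 404) [-0.2592 -0.1882  0.0004]
(420, -150, 404) [-0.33   -0.3348  0.0005]
(500, 0, 404) [-0.4398 -0.4646  0.0006]
(603.7, 98.6, 370) [-0.493  -0.5974  0.0347]
(array([-0.493 , -0.5974,  0.0347]), array([ -0.0647,   0.0858, -84.7938]))
```

```bash
python3 -m inch '{"fingers":[0.06,0.06,0.06,0.06,0.06,0.06,0.06,0.06,0.06,0.06],"travel":[[-0.045,-0.009,0],[-0.09,-0.017,0],[-0.135,-0.026,0],[-0.16,-0.03,0],[-0.187,-0.072,0],[-0.213,-0.115,0],[-0.24,-0.157,0],[-0.259,-0.188,0],[-0.28,-0.231,0],[-0.301,-0.274,0]],"delta_rot":[[0,0,-2],[0,0,-4],[0,0,-8],[0,0,-14],[0,0,-20],[0,0,-26],[0,0,-32],[0,0,-38],[0,0,-44],[0,0,-50]]}'
```

```text
time: 1.1
tcp_pos: [375.0, -198.4, 404.6]
ee_rot: [0.0, 0.988, -0.157, -0.0]
force: [0.7, -1.0, 0.4]
width: 59.8
```

```bash
python3 - <<'E'
from plan import *
p,r,s=cur(); print(s['q'])
for w in [(420,-150,404),(500,0,404),(603.7,98.6,300)]:
    print(w,r.inv().apply(np.array(w)-p)/1000)
print(rel((603.7,98.6,300),DOWN))
E
```

```text
[ 0.6732  0.4603 -0.432   2.1307  0.3296  0.6139 -0.3071]
(420, -150, 404) [ 0.0277 -0.06    0.0006]
(500, 0, 404) [ 0.0571 -0.2274  0.0005]
(603.7, 98.6, 300) [ 0.1251 -0.3534  0.1045]
(array([ 0.1251, -0.3534,  0.1045]), array([  0.0202,   0.0246, -34.5998]))
```

```bash
python3 -m inch '{"fingers":[0.06,0.06,0.06,0.06,0.06,0.06,0.06,0.06,0.06,0.06],"travel":[[0.018,-0.04,0],[0.03,-0.08,0],[0.04,-0.13,0],[0.05,-0.18,0],[0.057,-0.227,0],[0.075,-0.26,0.02],[0.09,-0.29,0.045],[0.11,-0.325,0.075],[0.125,-0.353,0.104],[0.125,-0.353,0.104]],"delta_rot":[[0,0,-4],[0,0,-8],[0,0,-12],[0,0,-16],[0,0,-20],[0,0,-24],[0,0,-28],[0,0,-32],[0,0,-34.6],[0,0,-34.6]]}'; python3 shot.py b scene top; python3 - <<'E'
from plan import *
print(rel((603.7,98.6,225),DOWN))
import cv2
s=cv2.imread('pics/b_scene.png');t=cv2.imread('pics/b_top.png')
cv2.imwrite('pics/b_1.png',np.hstack([cv2.resize(s[130:280,240:390],(400,400)),cv2.resize(t[140:290,230:380],(400,400))]))
E
```

```text
time: 2.1
tcp_pos: [604.4, 99.8, 296.0]
ee_rot: [-0.002, 0.99, 0.144, -0.002]
force: [-1.2, 0.5, -0.6]
width: 60.2
(array([ 0.0011, -0.002 ,  0.0744]), array([-0.0078,  0.1672, -0.166 ]))
```

View pics/b_1.png

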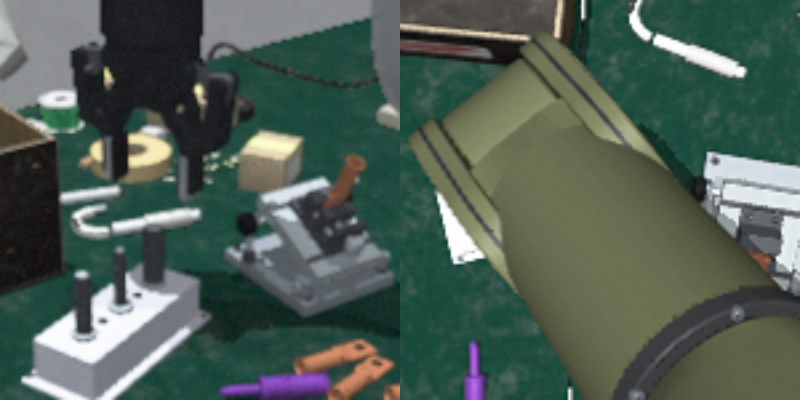

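View pics/b_scene.png

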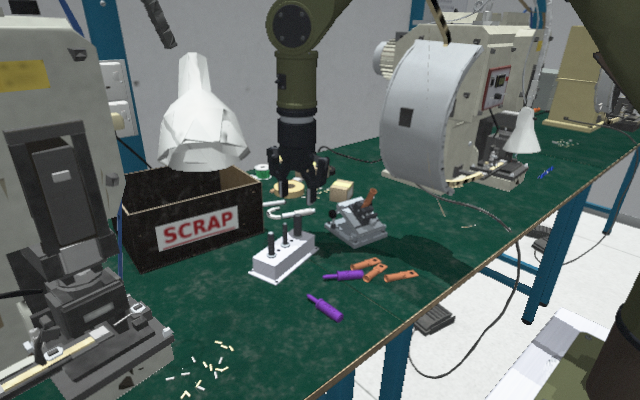

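View pics/b_top.png

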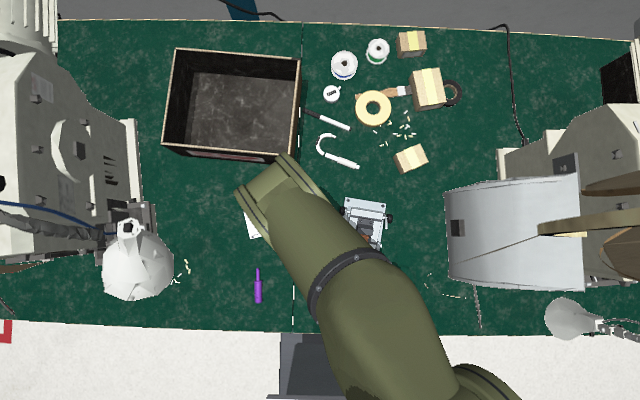

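```bash
python3 -c "
from plan import *
p,r,s=cur();print(p,s['force'],s['q'],s['qd'])"; python3 -m inch '{"fingers":[0.06,0.06,0.06,0.05,0.05,0.05],"travel":[[0.001,-0.002,0.03],[0.001,-0.002,0.055],[0.001,-0.002,0.07],[0.001,-0.002,0.073],[0.001,-0.002,0.073],[0.001,-0.002,0.073]],"delta_rot":[[0,0,0],[0,0,0],[0,0,0],[0,0,0],[0,0,0],[0,0,0]]}'; python3 -c "
from plan import *
p,r,s=cur();print(p,s['force'],rel((603.7,98.6,225),DOWN))"; python3 shot.py c scene; python3 - <<'E'
import cv2
s=cv2.imread('pics/c_scene.png')
cv2.imwrite('pics/c_1.png',cv2.resize(s[170:290,230:390],None,fx=5,fy=5,interpolation=cv2.INTER_CUBIC))
E
```

```text
[603.4538  96.4443 299.4325] [ 0.7525 -0.4788  0.0441] [ 0.0308  0.8414 -0.4797  1.6891  0.5307  0.7471 -0.4255] [ 0.0284 -0.0501  0.0085  0.0162  0.0006  0.0021 -0.0029]
time: 2.8
tcp_pos: [604.8, 98.3, 229.1]
ee_rot: [-0.0, 0.99, 0.142, 0.001]
force: [-0.6, -0.3, 0.4]
width: 49.4
[604.8044  98.2988 229.0897] [-0.6165 -0.2724  0.4397] (array([-0.001 , -0.0006,  0.0041]), array([ 0.0101, -0.1285, -0.2282]))
```

View pics/c_1.png

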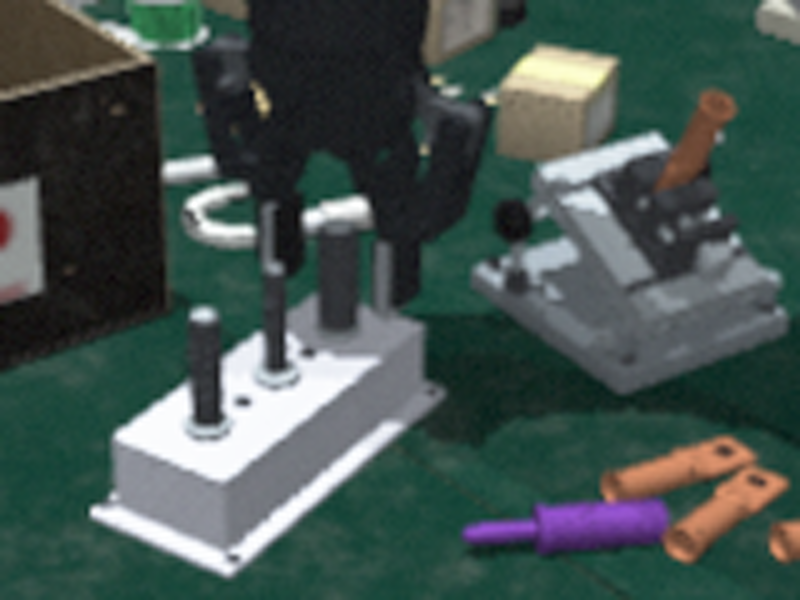

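```bash
python3 -m inch '{"fingers":[0.03,0.015,0.01,0.01,0.01,0.01,0.01],"travel":[[-0.001,0,0.004],[-0.001,0,0.004],[-0.001,0,0.004],[-0.001,0,0.004],[-0.001,0,0.004],[-0.001,0,0.004],[-0.001,0,0.004]],"delta_rot":[[0,0,0],[0,0,0],[0,0,0],[0,0,0],[0,0,0],[0,0,0],[0,0,0]]}' 60; python3 -c "
from plan import *
p,r,s=cur();print(p,s['force'],s['ft_torque'],r.as_matrix(),rel((603.7,98.6,225),DOWN))"
```

```text
time: 3.55
tcp_pos: [603.3, 98.1, 223.9]
ee_rot: [0.0, 0.99, 0.142, 0.0]
force: [-0.3, -1.2, 4.5]
width: 16.0
[603.3271  98.0632 223.9023] [-0.3358 -1.1572  4.4598] [-0.1512  0.3172  0.0163] [[ 0.9598  0.2807  0.0001]
 [ 0.2807 -0.9598 -0.0003]
 [-0.      0.0003 -1.    ]] (array([ 0.0005, -0.0004, -0.0011]), array([ 0.0173,  0.0012, -0.1991]))
```

```bash
python3 -m inch '{"fingers":[0.01,0.01,0.01,0.01,0.01,0.01],"travel":[[0,0,-0.01],[0,0,-0.03],[0,0,-0.06],[0,0,-0.09],[0,0,-0.1],[0,0,-0.1]],"delta_rot":[[0,0,0],[0,0,0],[0,0,0],[0,0,0],[0,0,0],[0,0,0]]}'; python3 shot.py d scene; cat >> plan.py <<'E'
M=np.array([529.7,-56.2,131.4]); yp=np.radians(-7.25); t=np.radians(27.6)
PX=np.array([np.cos(yp),np.sin(yp),0]); AX=-np.sin(t)*PX+np.array([0,0,np.cos(t)])
LUG=frame(-AX,PX); OFF=183.9
E
python3 - <<'E'
from plan import *
p,r,s=cur();print(p,s['force'],s['width'])
print(rel(M+AX*60,LUG,OFF),rel(M+AX*60,LUG,OFF)[0]); print(AX, M+AX*60-(-AX)*OFF)
import cv2
s=cv2.imread('pics/d_scene.png')
cv2.imwrite('pics/d_1.png',cv2.resize(s[130:290,230:390],None,fx=4,fy=4,interpolation=cv2.INTER_CUBIC))
E
```

```text
time: 4.15
tcp_pos: [603.8, 98.3, 325.2]
ee_rot: [-0.0, 0.99, 0.142, 0.002]
force: [-0.0, 0.2, -0.6]
width: 16.1
[603.2434  97.9732 323.6525] [-0.1868  0.0157 -1.5976] 16.201184622418175
(array([-0.2174,  0.0822, -0.0239]), array([-5.66  , 27.1897, 23.089 ])) [-0.2174  0.0822 -0.0239]
[-0.4596  0.0585  0.8862] [417.6055 -41.9398 347.5451]
```

View pics/d_1.png

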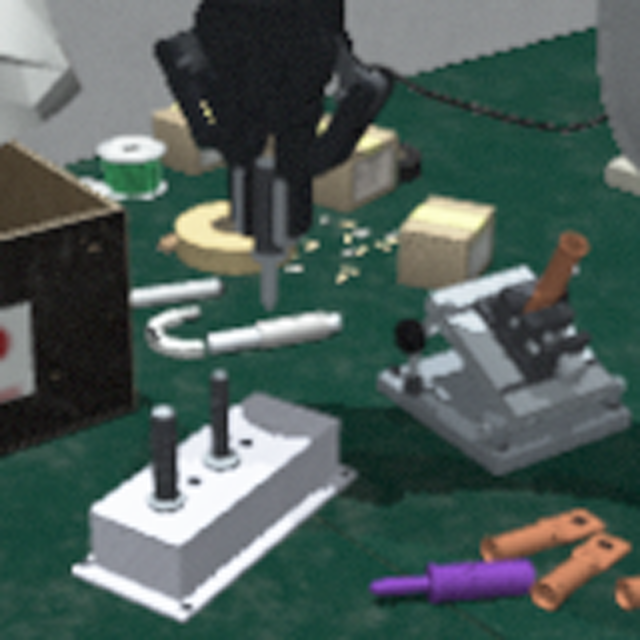

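```bash
python3 -m inch '{"fingers":[0.01,0.01,0.01,0.01,0.01,0.01,0.01,0.01,0.01,0.01],"travel":[[-0.02,0.008,-0.03],[-0.05,0.02,-0.05],[-0.09,0.035,-0.06],[-0.13,0.05,-0.06],[-0.165,0.063,-0.055],[-0.195,0.075,-0.045],[-0.217,0.082,-0.035],[-0.217,0.082,-0.024],[-0.217,0.082,-0.024],[-0.217,0.082,-0.024]],"delta_rot":[[-0.6,2.7,2.3],[-1.4,6.8,5.8],[-2.3,10.9,9.2],[-3.1,15,12.7],[-4,19,16.2],[-4.8,23.1,19.6],[-5.4,25.8,21.9],[-5.7,27.2,23.1],[-5.7,27.2,23.1],[-5.7,27.2,23.1]]}'; python3 shot.py e scene top; python3 - <<'E'
from plan import *
p,r,s=cur();print(p,s['force'],s['width'],s['q'])
print(rel(M+AX*60,LUG,OFF))
import cv2
s=cv2.imread('pics/e_scene.png')
cv2.imwrite('pics/e_1.png',cv2.resize(s[130:250,290:410],None,fx=5,fy=5,interpolation=cv2.INTER_CUBIC))
t=cv2.imread('pics/e_top.png')
cv2.imwrite('pics/e_2.png',cv2.resize(t[190:290,312:412],None,fx=6,fy=6,interpolation=cv2.INTER_CUBIC))
E
```

```text
time: 5.2
tcp_pos: [420.2, -41.7, 347.9]
ee_rot: [0.043, 0.982, -0.041, 0.179]
force: [0.3, -0.4, -1.4]
width: 15.9
[419.4908 -42.0288 347.6288] [-1.0403 -0.3995 -1.7808] 16.169608052230554 [ 0.2179  0.5465 -0.4144  2.3722  1.8264  0.3589 -1.9685]
(array([-0.0018,  0.0001, -0.0006]), array([3.0072, 6.8437, 3.2575]))
```

View pics/e_1.png

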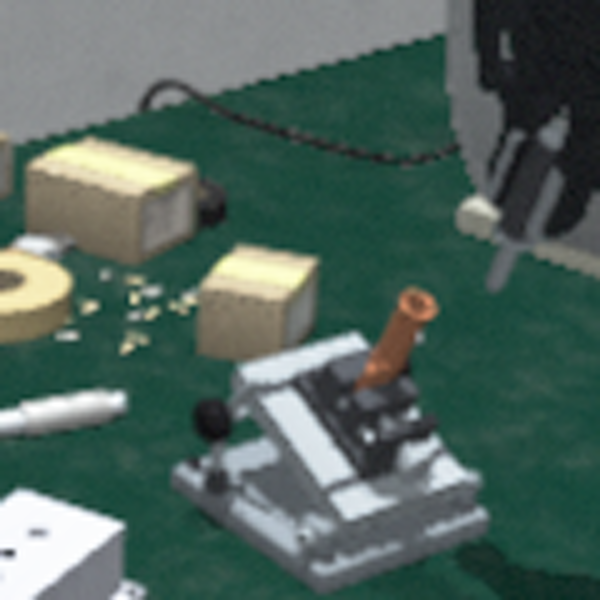

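View pics/e_2.png

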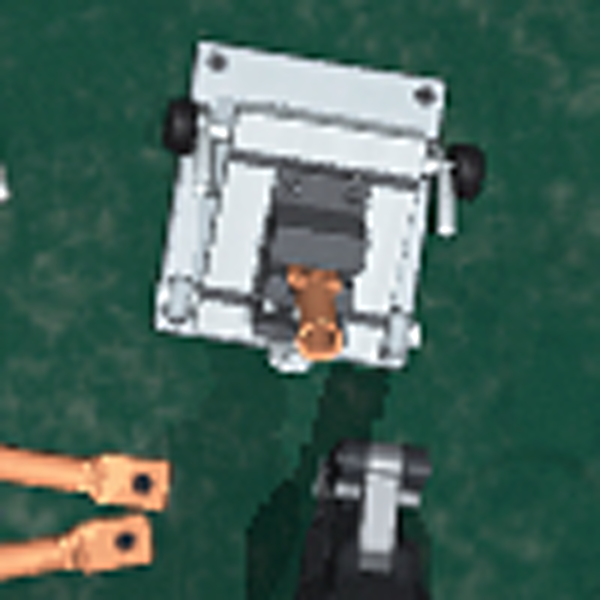

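```bash
python3 -m inch '{"fingers":[0.01,0.01,0.01,0.01],"travel":[[-0.002,0,0],[-0.002,0,0],[-0.002,0,0],[-0.002,0,0]],"delta_rot":[[3.0,6.8,3.3],[3.0,6.8,3.3],[3.0,6.8,3.3],[3.0,6.8,3.3]]}'; python3 - <<'E'
from plan import *
p,r,s=cur();print(p,s['force'],s['width'],s['q'],s['qd'])
print(rel(M+AX*60,LUG,OFF))
E
```

```text
time: 5.7
tcp_pos: [419.2, -41.4, 348.0]
ee_rot: [0.016, 0.969, -0.062, 0.239]
force: [-0.8, 0.6, -0.2]
width: 15.9
[419.1504 -41.3699 348.0217] [-0.8167  0.5875 -0.2408] 15.923282537597078 [ 0.3599  0.585  -0.6229  2.4239  2.1174  0.5126 -2.2944] [-0.0174 -0.0102  0.0142 -0.0103  0.0144  0.0067 -0.0199]
(array([-0.0015,  0.0008, -0.0003]), array([ 0.0757, -0.0634, -0.0125]))
```

```bash
python3 shot.py f scene top; python3 - <<'E'
from plan import *
import cv2
s=cv2.imread('pics/f_scene.png')
cv2.imwrite('pics/f_1.png',cv2.resize(s[140:220,330:420],None,fx=8,fy=8,interpolation=cv2.INTER_CUBIC))
t=cv2.imread('pics/f_top.png')
cv2.imwrite('pics/f_2.png',cv2.resize(t[215:290,332:402],None,fx=8,fy=8,interpolation=cv2.INTER_CUBIC))
p,r,_=cur();z=r.as_matrix()[:,2]
for o in (OFF,OFF+30,0): print(o,p+z*o,proj('scene',p+z*o),proj('top',p+z*o))
print(proj('scene',M),proj('top',M),proj('scene',M-AX*49),proj('top',M-AX*49))
E
```

```text
183.9 [504.5198 -52.2071 185.7829] [[383.4936 170.7695]] [[366.0886 260.1557]]
213.9 [518.391  -54.0127 159.2437] [[377.7506 180.3708]] [[365.4047 252.3347]]
0 [419.489  -41.1392 348.4681] [[427.1302  97.8539]] [[371.5384 323.4051]]
[[373.2598 190.3291]] [[364.8419 246.2188]] [[364.9333 204.2416]] [[363.8339 235.2906]]
```

View pics/f_1.png

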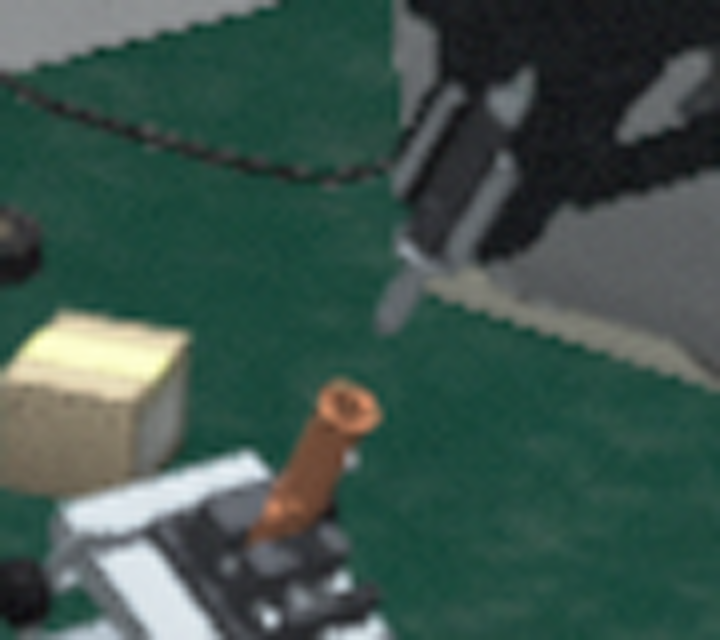

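View pics/f_2.png

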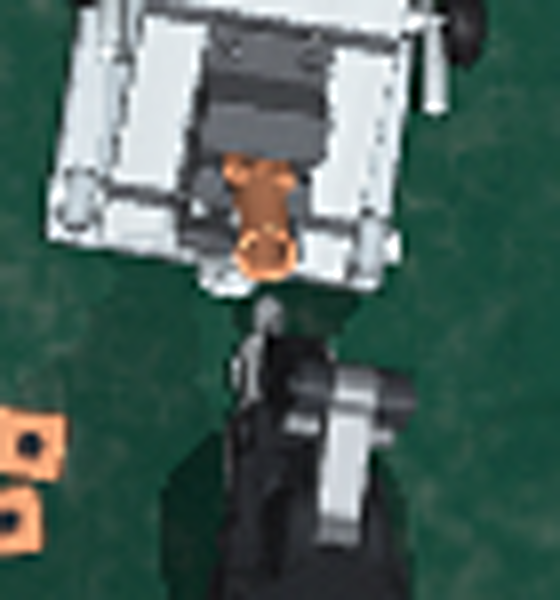

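```bash
python3 - <<'E'
from plan import *
print(rel(M+AX*33,LUG,OFF))
E
python3 -m inch '{"fingers":[0.01,0.01,0.01,0.01,0.01,0.01],"travel":[[-0.001,0.0005,0.006],[-0.001,0.0005,0.014],[-0.001,0.0005,0.021],[-0.001,0.0005,0.026],[-0.001,0.0005,0.026],[-0.001,0.0005,0.026]],"delta_rot":[[0,0,0],[0,0,0],[0,0,0],[0,0,0],[0,0,0],[0,0,0]]}'; python3 - <<'E'
from plan import *
import cv2,time
ps=[]
for i in range(2):
    ims={n:cv2.cvtColor(robot.camera(n),cv2.COLOR_RGB2BGR) for n in ('scene','top')}
    a,b=rel(M+AX*33,LUG,OFF);ps.append(a); print(a,b,robot.read_state()['force'])
cv2.imwrite('pics/g_1.png',cv2.resize(ims['scene'][150:220,340:410],None,fx=8,fy=8,interpolation=cv2.INTER_CUBIC))
cv2.imwrite('pics/g_2.png',cv2.resize(ims['top'][215:285,332:402],None,fx=8,fy=8,interpolation=cv2.INTER_CUBIC))
E
```

```text
(array([-0.0021,  0.001 ,  0.027 ]), array([ 0.0775, -0.1927, -0.0131]))
time: 6.4
tcp_pos: [430.4, -43.1, 324.9]
ee_rot: [0.015, 0.969, -0.062, 0.24]
force: [-0.4, 0.3, -1.0]
width: 15.9
[-0.001   0.0004  0.0013] [ 0.0123 -0.2882 -0.0561] [-0.5485  0.7147 -0.5992]
[-0.001   0.0004  0.0014] [ 0.0132 -0.3039 -0.0552] [-0.1762  0.0063 -0.5984]
```

View pics/g_1.png

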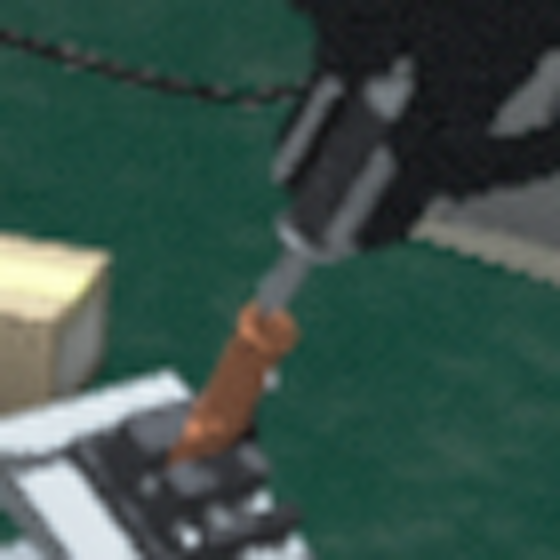

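View pics/g_2.png

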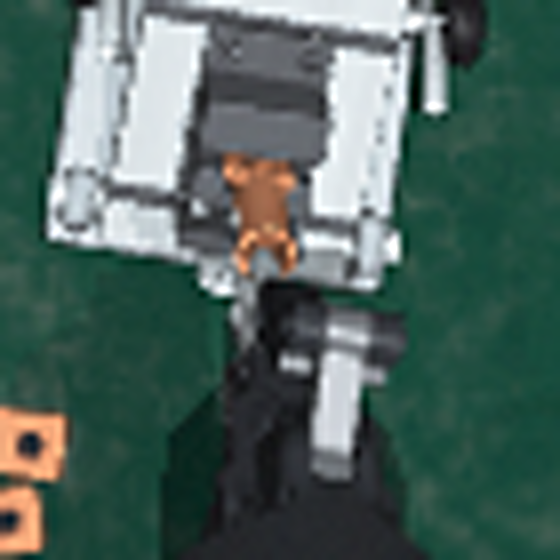

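```bash
cat > chk.py <<'E'
from plan import *
import sys
d=float(sys.argv[1]) if len(sys.argv)>1 else 0
p,r,s=cur(); print('rel to seated',*rel(M+AX*d,LUG,OFF),'F tool',r.inv().apply(s['force']),'T tool',r.inv().apply(s['ft_torque']),'w',s['width'],'t',s['time'],'q',s['q'])
E
python3 -m inch '{"fingers":[0.01,0.01,0.01,0.01,0.01],"travel":[[-0.001,0.0004,0.001],[-0.001,0.0004,0.004],[-0.001,0.0004,0.007],[-0.001,0.0004,0.009],[-0.001,0.0004,0.009]],"delta_rot":[[0,0,0],[0,0,0],[0,0,0],[0,0,0],[0,0,0]]}'; python3 chk.py
```

```text
time: 7.1
tcp_pos: [433.8, -44.0, 316.4]
ee_rot: [0.015, 0.969, -0.062, 0.24]
force: [-0.1, -0.5, -1.3]
width: 16.3
rel to seated [-0.0001  0.      0.0248] [ 0.008  -0.2579 -0.0764] F tool [-0.6438  0.5541  1.1105] T tool [ 0.0199 -0.6243  0.0181] w 16.295866976781788 t 7.1 q [ 0.3713  0.6851 -0.648   2.415   2.1929  0.6007 -2.3458]
```

```bash
python3 -m inch '{"fingers":[0.01,0.01,0.01,0.01],"travel":[[0,0,0.002],[0,0,0.004],[0,0,0.006],[0,0,0.006]],"delta_rot":[[0,0,0],[0,0,0],[0,0,0],[0,0,0]]}'; python3 chk.py
```

```text
time: 7.5
tcp_pos: [436.0, -44.7, 310.9]
ee_rot: [0.015, 0.969, -0.062, 0.24]
force: [-1.8, -1.3, -3.0]
width: 16.2
rel to seated [ 0.0004 -0.0004  0.0189] [ 0.0515 -0.1841 -0.0965] F tool [-2.8723  1.5408  1.8818] T tool [-0.4087 -1.2012 -0.0214] w 16.200328100043297 t 7.5 q [ 0.3719  0.701  -0.6487  2.4124  2.2019  0.6123 -2.3503]
```

```bash
python3 -m inch '{"fingers":[0.01,0.01,0.01,0.01],"travel":[[-0.0004,0.0003,0.001],[-0.0004,0.0003,0.003],[-0.0004,0.0003,0.005],[-0.0004,0.0003,0.005]],"delta_rot":[[0,0,0],[0,0,0],[0,0,0],[0,0,0]]}'; python3 chk.py
```

```text
time: 7.9
tcp_pos: [438.1, -45.1, 306.4]
ee_rot: [0.015, 0.969, -0.062, 0.24]
force: [-2.1, -1.1, -3.8]
width: 15.4
rel to seated [ 0.0006 -0.0006  0.0139] [ 0.0361 -0.2076 -0.0922] F tool [-3.5189  1.3297  2.4022] T tool [-0.4954 -1.4134 -0.0029] w 15.414970698025092 t 7.9 q [ 0.3731  0.7147 -0.6505  2.4101  2.2111  0.6231 -2.3548]
```

```bash
python3 -m inch '{"fingers":[0.01,0.01,0.01,0.01],"travel":[[-0.0006,0.0003,0.000],[-0.0007,0.0004,0.002],[-0.0007,0.0004,0.004],[-0.0007,0.0004,0.004]],"delta_rot":[[0,0,0],[0,0,0],[0,0,0],[0,0,0]]}'; python3 chk.py
```

```text
time: 8.3
tcp_pos: [439.6, -45.4, 302.7]
ee_rot: [0.015, 0.969, -0.062, 0.24]
force: [-2.2, -1.7, -3.7]
width: 15.9
rel to seated [ 0.001  -0.0007  0.01  ] [ 0.0104 -0.27   -0.069 ] F tool [-3.4967  1.9753  2.3535] T tool [-0.3927 -1.3007  0.0011] w 15.926179647950313 t 8.3 q [ 0.3745  0.7258 -0.6527  2.409   2.2197  0.6329 -2.3591]
```

```bash
python3 -m inch '{"fingers":[0.01,0.01,0.01],"travel":[[0.0012,-0.0006,0],[0.0024,-0.0012,0],[0.0024,-0.0012,0]],"delta_rot":[[-0.2,-0.4,0],[-0.4,-0.8,0],[-0.4,-0.8,0]]}'; python3 chk.py
```

```text
time: 8.6
tcp_pos: [442.1, -44.4, 304.2]
ee_rot: [0.018, 0.97, -0.063, 0.234]
force: [-2.1, -1.3, -3.7]
width: 15.8
rel to seated [-0.0017  0.0006  0.0102] [ 0.4263  0.4978 -0.0685] F tool [-3.4263  1.5319  2.4346] T tool [-0.28   -1.2153 -0.0062] w 15.843066016361266 t 8.6 q [ 0.3585  0.7157 -0.6314  2.3952  2.1881  0.6058 -2.3344]
```

```bash
python3 -m inch '{"fingers":[0.01,0.01,0.01],"travel":[[-0.0005,0.0003,0],[-0.001,0.0005,0],[-0.001,0.0005,0.001]],"delta_rot":[[0,0,0],[0,0,0],[0,0,0]]}'; python3 chk.py; python3 - <<'E'
from plan import *
for i in range(2):
    ims={n:cv2.cvtColor(robot.camera(n),cv2.COLOR_RGB2BGR) for n in ('scene','top')}
print(robot.read_state()['force'])
cv2.imwrite('pics/h_1.png',cv2.resize(ims['scene'][150:220,340:410],None,fx=8,fy=8,interpolation=cv2.INTER_CUBIC))
cv2.imwrite('pics/h_2.png',cv2.resize(ims['top'][215:285,332:402],None,fx=8,fy=8,interpolation=cv2.INTER_CUBIC))
E
```

```text
time: 8.9
tcp_pos: [441.9, -44.5, 303.1]
ee_rot: [0.018, 0.97, -0.062, 0.234]
force: [-0.4, -0.3, -1.3]
width: 16.3
rel to seated [-0.001   0.0004  0.0093] [ 0.3553  0.4038 -0.0284] F tool [-0.919   0.3477  0.9453] T tool [-0.0358 -0.6338  0.0571] w 16.323416913393338 t 8.9 q [ 0.3612  0.7197 -0.6354  2.3975  2.1945  0.612  -2.3386]
[-0.2684 -0.3128 -0.8953]
```

View pics/h_1.png

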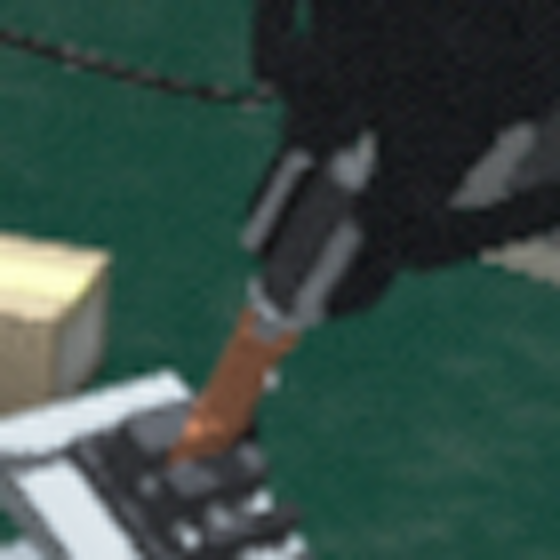

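View pics/h_2.png

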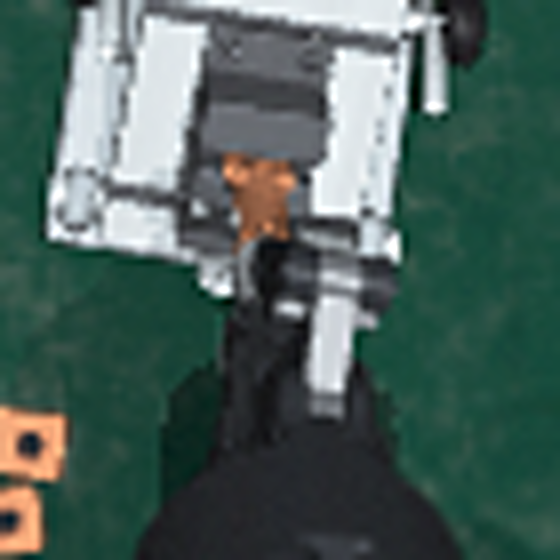

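```bash
python3 -m inch '{"fingers":[0.01,0.01,0.01,0.01],"travel":[[0,0,0.002],[0,0,0.004],[0,0,0.006],[0,0,0.006]],"delta_rot":[[0,0,0],[0,0,0],[0,0,0],[0,0,0]]}'; python3 chk.py
```

```text
time: 9.5
tcp_pos: [444.2, -45.4, 297.2]
ee_rot: [0.018, 0.97, -0.063, 0.234]
force: [0.5, -0.1, -0.7]
width: 16.3
rel to seated [-0.0004 -0.      0.0029] [ 0.412   0.5109 -0.0743] F tool [0.1594 0.0661 0.895 ] T tool [ 0.0192 -0.4529 -0.0223] w 16.273739988497017 t 9.5 q [ 0.3619  0.7364 -0.6355  2.3939  2.2032  0.6229 -2.3426]
```

```bash
python3 -m inch '{"fingers":[0.01,0.01,0.01],"travel":[[0,0,0.001],[0,0,0.0018],[0,0,0.0018]],"delta_rot":[[0,0,0],[0,0,0],[0,0,0]]}'; python3 chk.py
```

```text
time: 9.8
tcp_pos: [444.9, -45.4, 295.7]
ee_rot: [0.018, 0.97, -0.063, 0.234]
force: [0.6, -0.3, -1.4]
width: 16.1
rel to seated [-0.0004 -0.      0.0013] [ 0.4093  0.5093 -0.0594] F tool [-0.0824  0.2126  1.576 ] T tool [ 0.0468 -0.4285 -0.0159] w 16.063837597937358 t 9.8 q [ 0.3621  0.7405 -0.6358  2.393   2.2059  0.6259 -2.3437]
```

```bash
python3 -m inch '{"fingers":[0.01,0.01],"travel":[[0,0,0.0008],[0,0,0.0008]],"delta_rot":[[0,0,0],[0,0,0]]}'; python3 chk.py
```

```text
time: 10.0
tcp_pos: [445.3, -45.5, 295.1]
ee_rot: [0.018, 0.97, -0.063, 0.234]
force: [0.2, -0.1, -0.8]
width: 16.2
rel to seated [-0.0004 -0.      0.0006] [ 0.4088  0.5067 -0.0609] F tool [-0.1581  0.0578  0.8271] T tool [-0.028  -0.4275  0.0087] w 16.209404950294537 t 10.0 q [ 0.3621  0.7425 -0.636   2.3925  2.2071  0.6273 -2.3442]
```

```bash
python3 -m inch '{"fingers":[0.01,0.01],"travel":[[0,0,0.0008],[0,0,0.0008]],"delta_rot":[[0,0,0],[0,0,0]]}'; python3 chk.py;  python3 -m inch '{"fingers":[0.01,0.01],"travel":[[0,0,0.0007],[0,0,0.0007]],"delta_rot":[[0,0,0],[0,0,0]]}'; python3 chk.py
```

```text
time: 10.2
tcp_pos: [445.4, -45.5, 294.7]
ee_rot: [0.018, 0.97, -0.063, 0.234]
force: [-2.3, 0.1, 3.2]
width: 16.2
rel to seated [-0.0003  0.      0.0002] [ 0.411   0.4835 -0.0334] F tool [-0.5864  0.1961 -3.9264] T tool [-0.0484 -0.4178 -0.0213] w 16.17708794884697 t 10.2 q [ 0.3623  0.7437 -0.6365  2.3926  2.2083  0.629  -2.3447]
time: 10.4
tcp_pos: [445.3, -45.5, 294.5]
ee_rot: [0.018, 0.97, -0.062, 0.234]
force: [-5.0, -1.2, 11.3]
width: 15.9
rel to seated [-0.0002  0.      0.0001] [0.4198 0.4495 0.0046] F tool [  0.8531   1.8713 -12.2851] T tool [-0.1954 -0.3402 -0.0182] w 15.896488931135845 t 10.4 q [ 0.3624  0.7444 -0.6371  2.3931  2.2093  0.6306 -2.3451]
```

```bash
python3 shot.py i scene; python3 - <<'E'
from plan import *
print(robot.read_state()['force'])
s=cv2.imread('pics/i_scene.png')
cv2.imwrite('pics/i_1.png',cv2.resize(s[150:220,340:410],None,fx=8,fy=8,interpolation=cv2.INTER_CUBIC))
E
```

```text
[-4.976  -1.0967 10.3362]
```

View pics/i_1.png

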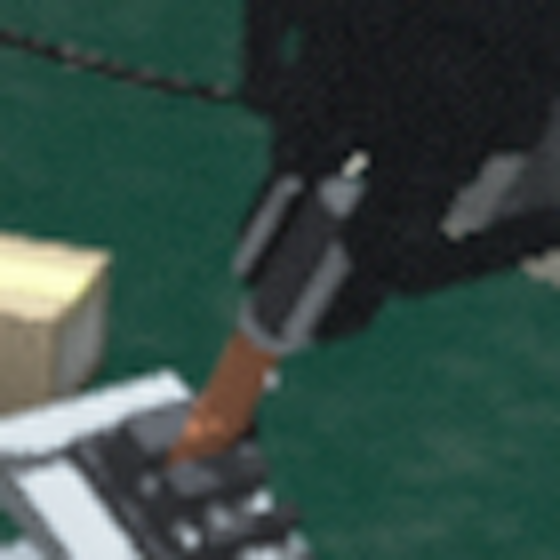

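```bash
python3 -m inch '{"fingers":[0.01,0.01,0.01,0.01,0.01,0.01,0.01,0.01,0.01],"travel":[[0,0,-0.002],[0,0,-0.006],[0,0,-0.011],[0,0,-0.018],[0,0,-0.027],[0,0,-0.038],[0,0,-0.052],[0,0,-0.065],[0,0,-0.065]],"delta_rot":[[0,0,0],[0,0,0],[0,0,0],[0,0,0],[0,0,0],[0,0,0],[0,0,0],[0,0,0],[0,0,0]]}'; python3 chk.py;python3 - <<'E'
from plan import *
p,r,s=cur()
a=rel((603.3,98.1,325),DOWN); print(a)
for f in (.25,.5,.75,1):
  w=p+(np.array([603.3,98.1,325])-p)*f+[0,0,40*np.sin(np.pi*f)]
  print(f,r.inv().apply(w-p)/1000, a[1]*f)
E
```

```text
time: 11.35
tcp_pos: [415.7, -41.2, 353.1]
ee_rot: [0.018, 0.97, -0.062, 0.234]
force: [1.1, -0.2, 0.4]
width: 16.2
rel to seated [-0.0003  0.      0.0658] [ 0.4249  0.4183 -0.0095] F tool [1.2026 0.0289 0.1357] T tool [ 0.0069 -0.5757 -0.0112] w 16.21175964272675 t 11.35 q [ 0.3471  0.5645 -0.6028  2.4242  2.0897  0.4887 -2.2735]
(array([ 0.1371, -0.1626,  0.1008]), array([  6.0417, -26.7043, -23.4118]))
0.25 [ 0.0472 -0.0405  0.    ] [ 1.5104 -6.6761 -5.853 ]
0.5 [ 0.0868 -0.0811  0.0148] [  3.0208 -13.3522 -11.7059]
0.75 [ 0.1158 -0.1218  0.0504] [  4.5313 -20.0282 -17.5589]
1 [ 0.1371 -0.1626  0.1008] [  6.0417 -26.7043 -23.4118]
```

```bash
python3 -m inch '{"fingers":[0.01,0.01,0.01,0.01,0.01,0.01,0.01,0.01,0.01,0.01],"travel":[[0.024,-0.02,-0.004],[0.047,-0.04,0],[0.068,-0.061,0.006],[0.087,-0.081,0.015],[0.102,-0.101,0.032],[0.116,-0.122,0.05],[0.127,-0.142,0.075],[0.137,-0.163,0.1],[0.137,-0.163,0.1],[0.137,-0.163,0.1]],"delta_rot":[[0.8,-3.4,-2.9],[1.5,-6.7,-5.9],[2.3,-10,-8.8],[3,-13.4,-11.7],[3.8,-16.7,-14.6],[4.5,-20,-17.6],[5.3,-23.4,-20.5],[6.04,-26.7,-23.4],[6.04,-26.7,-23.4],[6.04,-26.7,-23.4]]}'; python3 -c "
from plan import *
print(cur()[2],rel((603.3,98.1,325),DOWN))"
```

```text
time: 12.35
tcp_pos: [605.6, 100.8, 321.4]
ee_rot: [-0.003, 0.99, 0.144, -0.001]
force: [-0.7, 0.0, -1.1]
width: 16.0
{'time': 12.35, 'q': array([ 0.1471,  0.8673, -0.7219,  1.6594,  0.6964,  0.8912, -0.5671]), 'qd': array([ 0.028 , -0.0668,  0.0252,  0.1012, -0.0004,  0.0075, -0.0112]), 'effort': array([ -0.001 , -53.6274,  -9.0287, -13.5033,   0.0899,  -0.026 ,
         0.1094]), 'tcp_pos': array([605.5744, 100.7988, 321.4136]), 'ee_rot': array([-0.0026,  0.9896,  0.1436, -0.0013]), 'force': array([-0.668 ,  0.0394, -1.1373]), 'ft_torque': array([-0.0202,  0.0951,  0.0122]), 'width': 16.00562658495019} (array([-0.003 ,  0.0019, -0.0036]), array([-0.3217,  0.1082,  0.0122]))
```

```bash
python3 -m inch '{"fingers":[0.01,0.01,0.01],"travel":[[0,0,0],[0,0,0],[0,0,0]],"delta_rot":[[0,0,0],[0,0,0],[0,0,0]]}'; python3 -c "
from plan import *
print(rel((603.3,98.1,263),DOWN))"
```

```text
time: 12.65
tcp_pos: [603.3, 97.3, 324.5]
ee_rot: [0.0, 0.99, 0.143, -0.001]
force: [0.3, 1.7, -0.7]
width: 16.2
(array([ 0.0004, -0.0008,  0.0615]), array([ 0.0157,  0.0822, -0.0773]))
```

```bash
python3 -m inch '{"fingers":[0.01,0.01,0.01,0.01,0.01,0.01],"travel":[[0,-0.0004,0.02],[0,-0.0004,0.04],[0,-0.0004,0.056],[0,-0.0004,0.061],[0,-0.0004,0.061],[0,-0.0004,0.061]],"delta_rot":[[0,0,0],[0,0,0],[0,0,0],[0,0,0],[0,0,0],[0,0,0]]}'; python3 shot.py j scene top;  python3 - <<'E'
from plan import *
p,r,s=cur();print(p,rel((603.3,98.1,263),DOWN),s['force'])
z=r.as_matrix()[:,2]
for o in (OFF,OFF+30): print(o,p+z*o,proj('scene',p+z*o))
print('hole',proj('scene',(603.7,98.6,40)))
s=cv2.imread('pics/j_scene.png')
cv2.imwrite('pics/j_1.png',cv2.resize(s[180:265,260:330],None,fx=8,fy=8,interpolation=cv2.INTER_CUBIC)[:600])
E
```

```text
time: 13.25
tcp_pos: [603.9, 98.8, 263.8]
ee_rot: [-0.001, 0.99, 0.143, -0.0]
force: [-0.4, 0.3, -1.3]
width: 15.9
[604.0246  98.8515 264.0012] (array([-0.0009,  0.0005,  0.001 ]), array([-0.0769, -0.0339, -0.0615])) [ 0.4534 -0.4578 -1.1123]
183.9 [604.0589  99.1191  80.1014] [[297.2709 219.673 ]]
213.9 [604.0645  99.1628  50.1014] [[297.2615 231.8017]]
hole [[297.5681 235.7796]]
```

View pics/j_1.png

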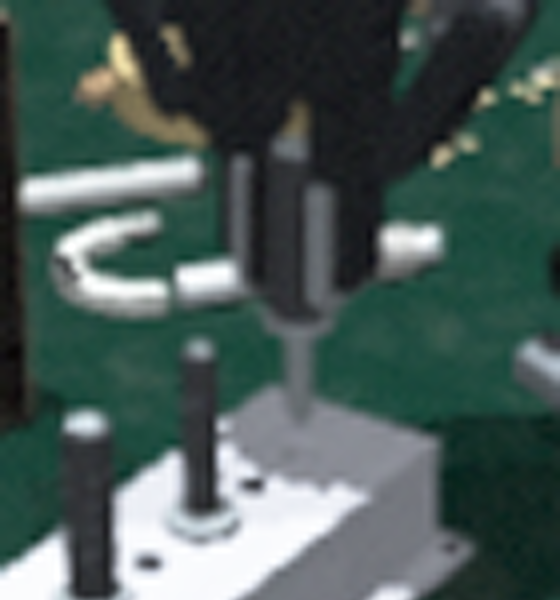

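```bash
python3 -m inch '{"fingers":[0.01,0.01,0.01,0.01,0.01],"travel":[[-0.0003,0,0.005],[-0.0003,0,0.009],[-0.0003,0,0.012],[-0.0003,0,0.015],[-0.0003,0,0.015]],"delta_rot":[[0,0,0],[0,0,0],[0,0,0],[0,0,0],[0,0,0]]}';  python3 -c "
from plan import *
print(rel((603.7,98.5,224),DOWN),cur()[2]['force'],cur()[2]['ft_torque'])"
```

```text
time: 13.85
tcp_pos: [603.3, 98.5, 247.5]
ee_rot: [-0.0, 0.99, 0.143, -0.001]
force: [-0.0, 0.2, -2.1]
width: 15.9
(array([0.0004, 0.0001, 0.0235]), array([-0.0664,  0.0943, -0.0505])) [-0.0326  0.1525 -2.0651] [-0.0271 -0.0612  0.0043]
```

Tip about 6 mm in without contact; continue.

```bash
python3 -m inch '{"fingers":[0.01,0.01,0.01,0.01,0.01],"travel":[[0.0002,0,0.003],[0.0002,0,0.006],[0.0002,0,0.009],[0.0002,0,0.011],[0.0002,0,0.011]],"delta_rot":[[0,0,0],[0,0,0],[0,0,0],[0,0,0],[0,0,0]]}';  python3 -c "
from plan import *
print(rel((603.7,98.5,224),DOWN),cur()[2]['force'],cur()[2]['ft_torque'])"
```

```text
time: 14.35
tcp_pos: [603.5, 98.6, 236.7]
ee_rot: [-0.0, 0.99, 0.143, -0.001]
force: [0.1, -1.0, -0.9]
width: 16.2
(array([0.0002, 0.0002, 0.0127]), array([-0.0672,  0.0936, -0.0483])) [ 0.1162 -1.0439 -0.9075] [ 0.0122 -0.0257 -0.0249]
```

```bash
python3 -m inch '{"fingers":[0.01,0.01,0.01,0.01,0.01],"travel":[[0,0,0.003],[0,0,0.006],[0,0,0.009],[0,0,0.011],[0,0,0.011]],"delta_rot":[[0,0,0],[0,0,0],[0,0,0],[0,0,0],[0,0,0]]}';  python3 -c "
from plan import *
print(rel((603.7,98.5,224),DOWN),cur()[2]['force'],cur()[2]['ft_torque'])"; python3 -m inch '{"fingers":[0.01,0.01],"travel":[[0,0,0.001],[0,0,0.001]],"delta_rot":[[0,0,0],[0,0,0]]}';  python3 -c "
from plan import *
print(rel((603.7,98.5,224),DOWN),cur()[2]['force'],cur()[2]['ft_torque'])"
```

```text
time: 14.85
tcp_pos: [603.5, 98.6, 225.7]
ee_rot: [-0.0, 0.99, 0.143, -0.001]
force: [0.3, -0.1, -0.6]
width: 16.0
(array([0.0002, 0.0001, 0.0017]), array([-0.0643,  0.0921, -0.0506])) [ 0.3105 -0.0995 -0.6175] [ 0.0481 -0.0325 -0.0212]
time: 15.05
tcp_pos: [603.5, 98.7, 225.0]
ee_rot: [-0.001, 0.99, 0.143, -0.001]
force: [0.1, -0.3, -1.6]
width: 16.1
(array([0.0001, 0.0002, 0.001 ]), array([-0.0757,  0.0696, -0.0504])) [ 0.0518 -0.3131 -1.6425] [-0.0049 -0.0256 -0.011 ]
```

```bash
python3 -m inch '{"fingers":[0.01,0.01],"travel":[[0,0,0.0009],[0,0,0.0009]],"delta_rot":[[0,0,0],[0,0,0]]}';  python3 -c "
from plan import *
print(rel((603.7,98.5,224),DOWN),cur()[2]['force'],cur()[2]['ft_torque'])"; python3 -m inch '{"fingers":[0.01,0.01],"travel":[[0,0,0.0008],[0,0,0.0008]],"delta_rot":[[0,0,0],[0,0,0]]}';  python3 -c "
from plan import *
print(rel((603.7,98.5,224),DOWN),cur()[2]['force'],cur()[2]['ft_torque'])"
```

```text
time: 15.25
tcp_pos: [603.5, 98.7, 224.1]
ee_rot: [-0.001, 0.99, 0.143, -0.001]
force: [-0.3, 0.6, 0.0]
width: 16.1
(array([0.0002, 0.0002, 0.0001]), array([-0.0705,  0.0697, -0.0505])) [-0.2707  0.5859  0.0422] [-0.0227 -0.0432 -0.0376]
time: 15.45
tcp_pos: [603.5, 98.7, 223.9]
ee_rot: [-0.0, 0.99, 0.143, -0.001]
force: [-0.7, -1.2, 5.4]
width: 16.3
(array([ 0.0001,  0.0003, -0.0001]), array([-0.0535,  0.053 , -0.053 ])) [-0.7125 -1.2244  5.4346] [-0.1455  0.3295 -0.0575]
```

```bash
python3 -m inch '{"fingers":[0.02,0.025,0.035,0.05,0.05,0.05,0.05],"travel":[[0,0,0],[0,0,0],[0,0,0],[0,0,0],[0,0,0],[0,0,0],[0,0,0]],"delta_rot":[[0,0,0],[0,0,0],[0,0,0],[0,0,0],[0,0,0],[0,0,0],[0,0,0]]}'; python3 -m inch '{"fingers":[0.05,0.05,0.05,0.05,0.05,0.05,0.05],"travel":[[0,0,-0.005],[0,0,-0.02],[0,0,-0.045],[0,0,-0.08],[0,0,-0.12],[0,0,-0.15],[0,0,-0.15]],"delta_rot":[[0,0,0],[0,0,0],[0,0,0],[0,0,0],[0,0,0],[0,0,0],[0,0,0]]}'; python3 shot.py k scene top; python3 - <<'E'
from plan import *
print(cur()[2]['force'])
s=cv2.imread('pics/k_scene.png')
cv2.imwrite('pics/k_1.png',cv2.resize(s[185:285,240:400],None,fx=5,fy=5,interpolation=cv2.INTER_CUBIC))
E
```

```text
time: 16.15
tcp_pos: [603.5, 98.7, 223.3]
ee_rot: [-0.001, 0.99, 0.143, -0.001]
force: [0.4, -0.0, -0.3]
width: 50.0
time: 16.85
tcp_pos: [604.8, 99.8, 379.4]
ee_rot: [-0.002, 0.99, 0.143, 0.004]
force: [-0.3, 0.1, 0.1]
width: 50.1
[ 0.3201 -0.8789  0.0648]
```

View pics/k_1.png

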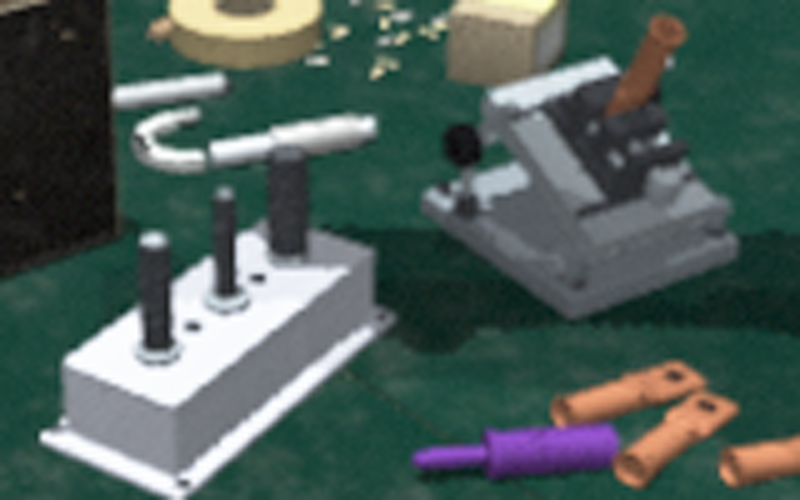

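```bash
python3 - <<'E'
import cv2,numpy as np
for n in 'ak':
    s=cv2.imread(f'pics/{n}_scene.png')
    g=cv2.cvtColor(s,cv2.COLOR_BGR2GRAY).astype(float)
    for lo,hi,box in [(0,95,(219,231,291,306))]:
        r=g[box[0]:box[1],box[2]:box[3]]; b=s[box[0]:box[1],box[2]:box[3]].astype(int)
        m=(r<75)&(abs(b[:,:,1]-b[:,:,2])<18)
        print(n,[round(float(np.mean(np.where(x)[0]))+box[2],2) if x.any() else None for x in m],m.sum())
a=cv2.imread('pics/a_scene.png');k=cv2.imread('pics/k_scene.png')
cv2.imwrite('pics/k_2.png',np.hstack([cv2.resize(x[205:245,280:320],None,fx=9,fy=9,interpolation=cv2.INTER_CUBIC) for x in (a,k)]))
E
```

```text
a [297.5, 297.0, 297.0, 297.5, 297.5, 297.5, 297.0, 297.5, 297.5, 297.5, 298.0, 297.5] 92
k [297.0, 297.5, 296.5, 297.0, 297.5, 297.5, 297.5, 297.5, 297.5, 297.5, 297.0, 297.5] 93
```

View pics/k_2.png

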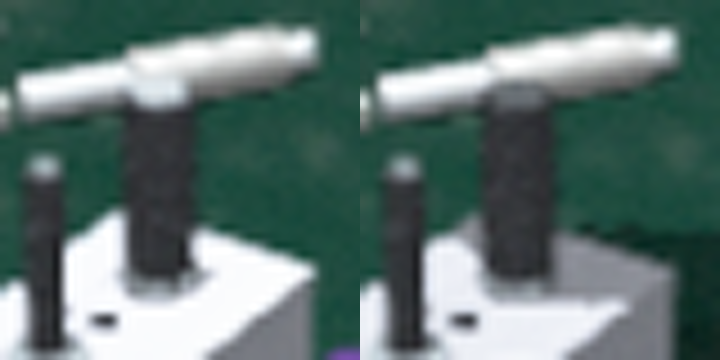

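```bash
python3 -m inch '{"fingers":[0.05,0.05,0.05],"travel":[[0,0,0],[0,0,0],[0,0,0]],"delta_rot":[[0,0,0],[0,0,0],[0,0,0]]}'; python3 -c "
from rig import robot
print(robot.job_done())"
```

```text
time: 17.25
tcp_pos: [603.5, 98.4, 372.3]
ee_rot: [-0.0, 0.99, 0.143, -0.002]
force: [-0.7, -0.3, 0.6]
width: 49.7
the job is handed in; nothing more can be done
None
```

The bore check is done and handed in at about 17 s of the 56 s allowed. I took the thickest gauge from its hole, pushed its pin into the tilted lug until the collar sat on the mouth, then drew it out and returned it to the same hole.

**In the lug:** The collar met the mouth at the depth I had measured, to within about 0.1 mm. Axial force rose to about 12 N there. Part-way in there was a light side load of about 3.5 N, which went away after a small sideways and angle correction.

**Back in the stand:** The gripper stopped at the same height as when it first picked the gauge up (223.9 mm), with about 5 N of seating contact. Before and after pictures show the gauge upright and fully home, in its original place to within about half a pixel. The open gripper was well above everything, with no contact force.

**Other items:** In the last picture the other two gauges, the lug and its table, and the micrometer look to be where they were. I judged these and the carton only by eye, without measuring them.

**One disagreement:** The two purple look-alikes stood upright in the first picture and were lying on the bench by the time the arm reached the stand. I recorded no contact force then, and the fingertips were well above them, so I think they toppled on their own. I did not see it happen.

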